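# Lock the depth stop of the cap press with its jam nut

## Robot

A 6-joint arm with a two-finger parallel gripper is mounted at the origin on a cart in front of the work surface, level with it; the furniture and walls round the work are solid. World frame = base frame: x ahead of the robot, y to its left, z up, the work surface at z = 0. Lengths are in m, angles in degrees, forces in N, time in s.
With the tool pointing down it reaches from about 0.375 to 0.75 m from the base axis. Payload 9 kg.
Tool frame: the origin (TCP) lies on the front face of the gripper's body, between the roots of the fingers; the fingertips stand 73 mm ahead of it and the grasp point (between the pads) lies 54 mm ahead of it (bot.tip_extent is the z of the fingertips in the tool frame, in m); z points along the fingers, y is the line along which they close (so a half turn about z gives the same grasp; the last joint's range is limited). The gripper opens to 85 mm and grips with 20 to 120 N. Pads are 22 mm wide; open, the fingers measure 114 mm over their backs; the gripper's body (76 mm by 85 mm) begins 54 mm behind the grasp point. The pads swing forward as they close: fully open they stand 13 mm farther back than shut.
Start: joints at [-84.838, 5.964, 5.575, 89.605, 0, 77.527], TCP at [0.182, -0.572, 0.304] pointing down, gripper open.
Joint ranges: [-171.21, 171.21], [-48.23, 106.86], [-62.78, 66.21], [-105.2, 120.99], [-86.42, 89.51], [-180, 180]. Speed limits (degrees/s): [127.2, 127.2, 147.25, 180, 180, 180].

## Interface

Orientations are given as [roll, pitch, yaw] about the fixed x, y, z axes, in that order (R = Rz(yaw) Ry(pitch) Rx(roll)).
In Python, from rig import bot gives the robot as it stands. The module is installed in compiled form; this text tells all that it offers.
- The arm moves only by the tool servo_tool, never from a script. Its argument "moves" is a list that holds one entry, the list of rows, each a list of 5 numbers: the shift along the tool's x, y, z in cm, then the turn about the tool's z in rad, then the finger opening in cm, from 0 to 8.54. A call has 1 to 12 rows; each row shifts and turns the commanded pose from where the row before left it, along the tool's axes as they then stand; what a row does not reach is not made up. A row lasts 1/10 s, in which the tool goes at most 50 mm and 8.59 degrees, less where a joint would pass 70% of its speed; a pose out of reach is approached as far as the arm can. A call is refused whole if a number of a shift passes 5 or a number of a turn 0.15, either way. A call with a gripper value outside its range is refused whole. The fingers move at their own pace and stop on an object; "newtons" is the grip in N (left out, the last holds). Time passes only in rows, so rows that do not move let the fingers close. It gives the time, the measured TCP pose, the force, the opening and the grip force at its end, in the units of the state.
- bot.read_state(): the state, without advancing time (a new reading comes with each control period).
- bot.camera(name): name is "scene" or "top" or "wrist"; returns a dict with "pixels" (420x560x3 uint8, red, green, blue), "intrinsics" (3x3 intrinsics, pixels), "k1" (the pictures are not rectified: a ray, as slopes to the right and down, at radius r is drawn at 1 + k1 r^2 times it, then the intrinsics apply), "R" (3x3) and "t" (3): a world point X has camera coordinates R X + t. Camera axes: x right, y down, z forward; pixel columns grow to the right and rows downward; lengths in m; the calibration is good to about 2 mm. A picture is of the moment at which its call begins. There is no depth.
- bot.sign_off(): hands the job in; it is judged then, once.
Trained networks look in the newest picture that a camera, given by its name, has taken for a name from the list of things; names that differ only in an ending like _2 or _b are one class to them, and where a whole thing is asked for, a point or a joint stands for the part that bears it (a point fixed in the world has none). Each returns a list of dicts, best first, with "score" (0 to 1); they miss things now and then, are a little off and sometimes report something else, mostly with a low value. They report only what shows in the picture. A call takes as long as a camera call.
- bot.spot_in(camera, label): "extent" ([left, top, width, height] in pixels, round what is visible of it).
- bot.outline_of(camera, label): "pixels" (420x560 bool, what is visible of it) and "extent" ([left, top, width, height] in pixels, round what is visible of it).
The state is a dict: "t": time; "joints": joint angles; "dq": joint speeds; "effort": joint torques, N m; "position": TCP position; "tcp_rot": TCP orientation; "force": force on the tool from outside, world axes, zero at the start; "torque": the same for the moment, N m; "width": finger opening in m; "grip_force": force on a finger pad.
Only numpy, scipy, OpenCV 4.12 (cv2) and the standard library are available. Lean on these libraries where they do the work, as an engineer would, in place of code of your own. Each camera call takes 0.05 s, during which the arm holds its last target. There are 200 camera calls.

## Task

The depth stop of the small tube-cap press is set; now lock it. Fit the open-end spanner sideways on the lower, steel stop nut, flat on the press's top plate with its handle lying over the yellow mark, so that the handle can lean on the guide pillar beside it; then turn the brass jam nut above it clockwise, down on the spring washer, and tighten it to about 0.4 N·m, never beyond 0.6. The stop nut must not end up more than a twelfth of a turn from its setting; afterwards take the spanner off and lay it flat on the bench, well clear of the press, leaving the tweezers, the tally counter and the small amber bottle where they are.

Things in the scene. Friction and masses are not known exactly. Their poses are not given: they have to be found in the camera images.
- press_deck (a point): Small grey lever press, fixed: two plates 157 mm square joined by pillars, 150 mm high. This point is on the upper face of its top plate, on the axis of the vertical threaded stop rod (20 mm thick, ends 50 mm above the plate). z up
- pillar_top (a point): Middle of the top end of the steel guide pillar (16 mm diameter) standing 16 mm above the top plate, 82 mm from the rod; a second one stands opposite. The fitted spanner's handle clears it by 2 to 8 mm and swings on to it, clockwise from above, as the jam nut is tightened; the stop nut turns along by 0.15 to 0.35 rad
- stop_nut_mid (a point): Lower, steel hexagon nut standing on the top plate: 30 mm across flats, 20 mm tall; drag only 0.06 N·m, so the jam nut drags it round unless held. Point on the rod's axis 4 mm above the plate. x axis: parallel to two flats, away from the corner with the yellow mark (corners at +x and -x). The spanner is fitted when its x axis is along this one and its jaw point coincides with this point
- stop_nut_mark (a point): The nut's corner with the yellow mark, 10 mm above the top plate; a yellow line on the plate lies at the same angle, give or take 2 degrees
- washer_end (a point): Split end of the dark spring washer between the nuts (4 mm thick), 15 mm from the axis, 22 mm above the plate; unloaded it stands at the stop nut's -x side. The jam nut, once down on it, winds it clockwise (to the stop nut's +y) from 0.15 N·m on, 0.6 N·m more per rad; past 0.95 rad it is spoiled. A torque read at rest can be up to 0.15 N·m lower. Released, it keeps about 0.25 rad
- jam_nut_mid (a point): Middle of the large brass jam nut on top: hexagon 36 mm across flats, 14 mm tall; this point is 31 mm above the top plate, the rod ends 19 mm above it. x axis: towards a corner, two flats are parallel to it (and so at every 60 degrees). It turns freely (0.02 N·m) for 0.7 to 2.3 rad clockwise seen from above, then meets the washer; it does not visibly move up or down
- spanner_jaw (a point): Open-end steel spanner, 8 mm thick, 180 mm long, 0.18 to 0.27 kg. Point in the middle of its jaws, half-way up its thickness; x axis out of the mouth, z up as it lies. Mouth 31.5 mm wide with flared tips that end 15 mm ahead of this point, bottom of the mouth 18 mm behind it, head 54 mm wide, ending 32 mm behind
- spanner_grip (a point): Point to grasp on the spanner's handle (14 mm wide, 8 mm thick), 124 mm behind the jaw point, half-way up; when the spanner is fitted this point overhangs the plate's edge in front of the press
- tweezers: Steel tweezers lying on the bench, 124 mm; bystander
- tally: Grey hand tally counter, 66x58x25 mm; bystander
- oil_bottle: Small amber bottle with a black cap, 31 mm across, 62 mm tall; origin at the middle of its foot; bystander

How it is judged (in metres and radians):
On the way, in this order (a step that is already met when the one before it is completed fails the run):
1. the spanner is fitted on the stop nut, flat on the top plate (horizontal distance between spanner_jaw and stop_nut_mid below 0.004 m and z of spanner_jaw in the frame of press_deck between 0 and 0.009 m and angle between spanner_jaw's own z axis and vertical below 0.1 rad), for 0.2 s.
2. with the spanner on the stop nut, the jam nut is tightened: the washer is wound at least 4.4 mm at its end (0.3 rad, about 0.33 N·m while turning) (y of washer_end in the frame of stop_nut_mid above 0.0044 m and horizontal distance between spanner_jaw and stop_nut_mid below 0.006 m), for 0.2 s.
At the end, for the whole second after the job is handed in: the washer is still wound by 2.7 mm or more at its end (0.18 rad), the stop nut's marked corner is within 9 mm (30 degrees) of where it was, and the spanner lies flat on the bench, both ends at least 130 mm from the rod and off the press (y of washer_end in the frame of stop_nut_mid above 0.0027 m and distance of stop_nut_mark from where it was at the start of the episode below 0.009 m and height (world z) of spanner_jaw between -0.01 and 0.012 m and height (world z) of spanner_grip below 0.012 m and horizontal distance between each of spanner_jaw, spanner_grip and press_deck above 0.13 m and contact force between spanner and press below 0.1 N); the robot touches nothing.
It fails at once if the jam nut is overtightened (washer wound more than 0.95 rad) (y of washer_end in the frame of stop_nut_mid above 0.0122 m).
It fails at once if the tweezers, tally counter or amber bottle are moved more than 30 mm or the bottle is tipped (distance of any of tweezers, tally, oil_bottle from where it was at the start of the episode above 0.03 m or angle between oil_bottle's own z axis and vertical above 0.4 rad).
It also fails if it takes over 72 s, if anything falls off the work surface, if the arm or the gripper's body presses on something with over 40 N, if the wrist force passes 120 N, or if a joint passes its speed limit or range.

## Working session

There is one attempt and no reset: what is moved stays moved. The work goes in short steps, Python scripts to look and compute and a tool call to move; the robot and the scene stay as the last step left them, time stands still between calls to the robot, and variables do not carry over. Pictures are saved under pics/ and viewed, at most 10 in all, crops included, and the job is handed in when it is done.

Besides the shell and the picture viewer there is one more tool, called as name([rows], argument=value, ...), one row to a line, values as JSON. servo_tool: Moves the arm, as the interface text tells. Its arguments: {"type":"object","properties":{"moves":{"type":"array"},"newtons":{"type":"number"}},"required":["moves"]}

```bash
mkdir -p pics; cat > h.py <<'E'
import numpy as np, cv2
from rig import bot
def shot(n):
    c=bot.camera(n); return c
def save(c,f): cv2.imwrite('pics/'+f,c['pixels'][:,:,::-1])
def ray(c,u,v):
    K=c['intrinsics']; d=np.array([(u-K[0,2])/K[0,0],(v-K[1,2])/K[1,1]])
    s=d.copy()
    for _ in range(20): s=d/(1+c['k1']*(s@s))
    R=np.array(c['R']);t=np.array(c['t'])
    return -R.T@t, R.T@np.array([s[0],s[1],1])
def at(c,u,v,z):
    o,d=ray(c,u,v); return o+d*(z-o[2])/d[2]
def proj(c,X):
    p=np.array(c['R'])@np.array(X)+np.array(c['t']); s=p[:2]/p[2]; s=s*(1+c['k1']*(s@s)); K=c['intrinsics']
    return np.array([K[0,0]*s[0]+K[0,2],K[1,1]*s[1]+K[1,2]])
E
python3 - <<'E'
from h import *
print(bot.read_state()['position'],bot.read_state()['tcp_rot'],bot.read_state()['t'])
cs=[]
for n in ['top','scene']:
    c=shot(n); save(c,n+'0.png'); cs.append(c)
    o,d=ray(c,280,210); print(n,o,d,c['k1'],c['intrinsics'][0,0])
    for l in ['press_deck','pillar_top','stop_nut_mid','washer_end','jam_nut_mid','spanner_jaw','spanner_grip','tweezers','tally','oil_bottle','stop_nut_mark']:
        try:
            r=bot.spot_in(n,l)
            print(l,[(np.round(x['extent']).astype(int).tolist(),round(x['score'],2)) for x in r[:2]])
        except Exception as e: print(l,e)
print(bot.read_state()['t'])
E
```

```text
[ 0.1817536  -0.57154552  0.30309156] [-1.79922141e+02 -1.75883997e-02  1.76348308e+01] 0.0
top [ 0.46544805 -0.09132539  1.30671859] [ 0.09020502 -0.03212395 -0.99542489] -0.06642340045446465 452.6850837392622
press_deck [([178, 146, 77, 80], 0.67)]
pillar_top [([177, 144, 82, 83], 0.68)]
stop_nut_mid [([210, 179, 14, 17], 0.54)]
washer_end [([212, 176, 14, 17], 0.53)]
jam_nut_mid [([208, 174, 21, 16], 0.43)]
spanner_jaw [([313, 216, 18, 54], 0.85)]
spanner_grip [([310, 215, 19, 54], 0.8)]
tweezers [([177, 145, 80, 83], 0.47)]
tally [([371, 250, 22, 20], 0.55)]
oil_bottle [([148, 273, 13, 13], 0.51)]
stop_nut_mark [([210, 178, 16, 16], 0.55)]
scene [-0.00451778  0.78992803  0.60273951] [ 0.50507508 -0.76402859 -0.40177295] -0.036760829502707884 439.90978240998436
press_deck [([184, 200, 93, 94], 0.81)]
pillar_top [([187, 201, 92, 94], 0.93)]
stop_nut_mid [([226, 203, 16, 15], 0.52)]
washer_end [([224, 203, 15, 10], 0.52)]
jam_nut_mid []
spanner_jaw [([311, 225, 50, 26], 0.67), ([266, 318, 18, 36], 0.65)]
spanner_grip [([307, 229, 53, 24], 0.56)]
tweezers [([184, 198, 94, 93], 0.62)]
tally []
oil_bottle [([266, 317, 18, 36], 0.71)]
stop_nut_mark [([225, 202, 19, 19], 0.78)]
1.2
```

```bash
python3 - <<'E'
import cv2
a=cv2.imread('pics/top0.png');b=cv2.imread('pics/scene0.png')
t=cv2.resize(a[130:300,130:410],None,fx=2.85,fy=2.85,interpolation=cv2.INTER_CUBIC)
cv2.imwrite('pics/topc.png',t)
s=cv2.resize(b[180:370,160:380],None,fx=3.1,fy=3.1,interpolation=cv2.INTER_CUBIC)
cv2.imwrite('pics/scenec.png',s)
E
```

```text
(no output)
```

View pics/topc.png

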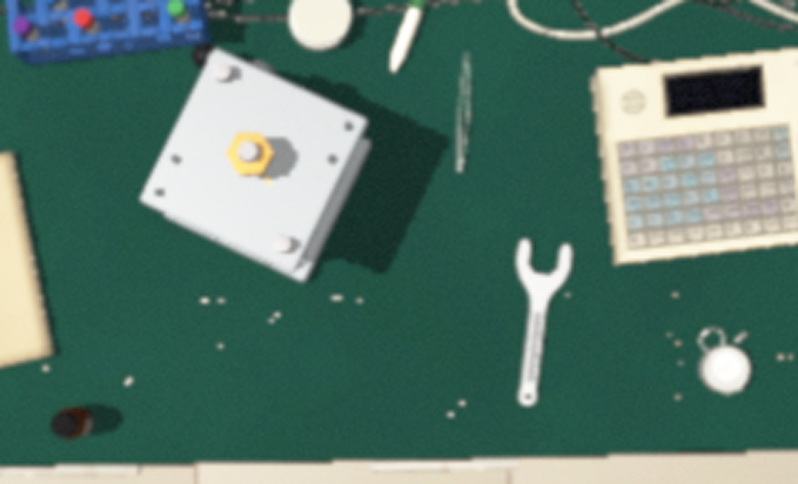

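View pics/scenec.png

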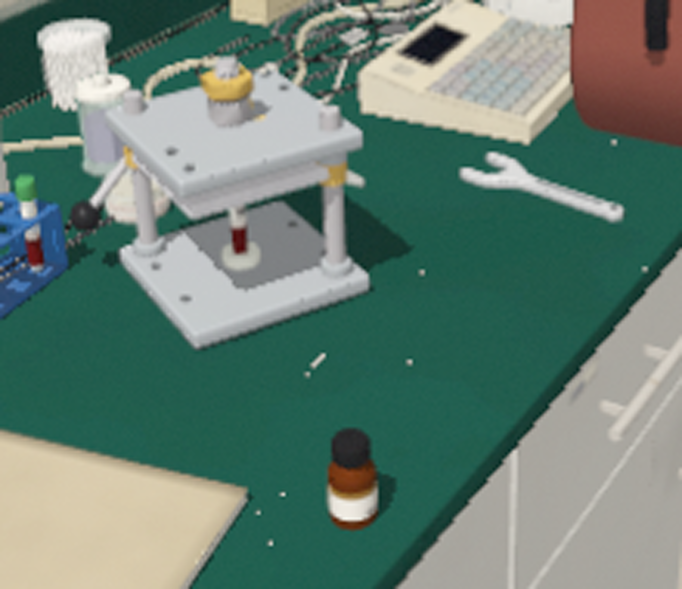

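```bash
python3 - <<'E'
from h import *
c=shot('top'); s=shot('scene')
f=lambda x,y:(130+(x+.5)/2.85-.5,130+(y+.5)/2.85-.5)
g=lambda x,y:(160+(x+.5)/3.1-.5,180+(y+.5)/3.1-.5)
for n,x,y,z in [('rodtop',250,152,.2),('pilA',228,72,.166),('pilB',287,244,.166),('mark',266,183,.15),('c1',214,48,.15),('c2',368,122,.15),('c3',302,282,.15),('c4',140,200,.15),('jawtipL',523,240,.004),('jawtipR',567,246,.004),('throat',542,276,.004),('end',528,402,.004),('handlemid',536,330,.004),('bottle',70,423,.06),('tally',725,368,.02),('twz',464,110,.005)]:
    print(n,at(c,*f(x,y),z).round(4))
for n,x,y,z in [('rodtop',228,62,.2),('pilA',134,97,.166),('pilB',329,110,.166),('mark',260,118,.15),('jt1',465,173,.004),('jt2',497,157,.004),('end',618,212,.004),('bottle',350,515,0)]:
    print('S',n,at(s,*g(x,y),z).round(4))
w=shot('wrist'); save(w,'w0.png'); o,d=ray(w,280,210);print(o,d,w['intrinsics'][0,0])
print(np.array(w['R']).round(3))
E
```

```text
rodtop [0.6348 0.0261 0.2   ]
pilA [0.7128 0.0492 0.166 ]
pilB [ 0.5573 -0.0026  0.166 ]
mark [0.614  0.0171 0.15  ]
c1 [0.7388 0.0639 0.15  ]
c2 [ 0.6685 -0.0756  0.15  ]
c3 [ 0.5242 -0.0145  0.15  ]
c4 [0.6003 0.1307 0.15  ]
jawtipL [ 0.5708 -0.2293  0.004 ]
jawtipR [ 0.564 -0.274  0.004]
throat [ 0.5339 -0.2477  0.004 ]
end [ 0.4073 -0.2304  0.004 ]
handlemid [ 0.4794 -0.2403  0.004 ]
bottle [0.397  0.2149 0.06  ]
tally [ 0.4377 -0.4277  0.02  ]
twz [ 0.7051 -0.1719  0.005 ]
S rodtop [0.6347 0.0272 0.2   ]
S pilA [0.7089 0.0583 0.166 ]
S pilB [0.5578 0.0022 0.166 ]
S mark [0.6178 0.0132 0.15  ]
S jt1 [ 0.5683 -0.233   0.004 ]
S jt2 [ 0.5579 -0.2788  0.004 ]
S end [ 0.4098 -0.2338  0.004 ]
S bottle [0.3983 0.2223 0.    ]
[ 0.25806442 -0.54713128  0.37537248] [-0.30460028 -0.10499199 -0.9467777 ] 321.0905159379087
[[ 0.304 -0.953 -0.   ]
 [-0.905 -0.289  0.311]
 [-0.297 -0.094 -0.95 ]]
```

View pics/w0.png

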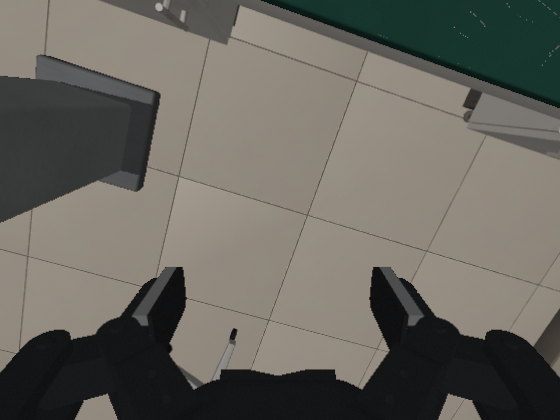

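servo_tool([
  [[3.4,-2.45,0.5,0,8.5],[3.4,-2.45,0.5,0,8.5],[3.4,-2.45,0.5,0,8.5],[3.4,-2.45,0.5,0,8.5],[3.4,-2.45,0.5,0,8.5],[3.4,-2.45,0.5,0,8.5],[3.4,-2.45,0.5,0,8.5],[3.4,-2.45,0.5,0,8.5],[3.3,-2.45,0.5,0,8.5],[3.3,-2.45,0.5,0.15,8.5],[0,0,0,0.15,8.5],[0,0,0,0.148,8.5]],
])

```text
t: 2.55
position: [0.4288, -0.237, 0.2541]
tcp_rot: [180.0, 0.0, -7.7]
force: [-0.1, 0.9, -0.2]
width: 0.0849
grip_force: 0.0
```

```bash
cat >> h.py <<'E'
def pose():
    s=bot.read_state(); return np.array(s['position']), s['tcp_rot'][2], s
def plan(X,yaw):
    """turn (rad about tool z) and shift (cm) in the present and in the final tool axes"""
    p,y0,s=pose(); d=(np.array(X)-p)*100
    f=lambda y:np.array([d[0]*np.cos(y)+d[1]*np.sin(y), d[0]*np.sin(y)-d[1]*np.cos(y), -d[2]])
    t=-np.radians((yaw-y0+180)%360-180)
    print('t',round(s['t'],2),'pos',p.round(4),'rot',np.round(s['tcp_rot'],2),'j6',round(s['joints'][5],1),'w',round(s['width'],4),'F',np.round(s['force'],1),'M',np.round(s['torque'],3))
    print('turn',round(t,3),'shift now',f(np.radians(y0)).round(2),'shift after turn',f(np.radians(yaw)).round(2))
E
python3 - <<'E'
from h import *
plan([.43,-.236,.25],-8)
w=shot('wrist'); save(w,'w1.png')
for X in [(.551,-.252,.004),(.566,-.254,.004),(.409,-.232,.004)]: print(proj(w,X))
for l in ['spanner_jaw','spanner_grip']:
    r=bot.outline_of('wrist',l)
    for x in r[:2]: print(l,np.round(x['extent']),x['score'])
    if r:
        m=r[0]['pixels']; v,u=np.nonzero(m)
        P=np.array([at(w,a,b,.008)[:2] for a,b in zip(u,v)])
        c=P.mean(0); U,S,V=np.linalg.svd(P-c); ax=V[0]*np.sign(V[0][0]); q=(P-c)@ax
        print('ax',np.degrees(np.arctan2(ax[1],ax[0])),'front',c+ax*q.max(),'back',c+ax*q.min(),'len',np.ptp(q))
E
```

```text
t 2.55 pos [ 0.4288 -0.237   0.2541] rot [180.     0.    -7.65] j6 143.4 w 0.0849 F [-0.1  0.9 -0.2] M [-0.039 -0.022 -0.027]
turn 0.006 shift now [ 0.11 -0.12  0.41] shift after turn [ 0.11 -0.12  0.41]
[276.58610719  50.85979266]
[276.56311011  32.12433515]
[275.76176934 201.65139738]
spanner_jaw [244.  31.  59. 176.] 0.59
ax -8.16414881508387 front [ 0.56828781 -0.25131401] back [ 0.40382236 -0.22771921] len 0.16614932456421178
spanner_grip [243.  31.  56. 178.] 0.62
ax -8.369286457406332 front [ 0.56778232 -0.25161737] back [ 0.40383612 -0.2274977 ] len 0.16571093915258342
```

View pics/w1.png

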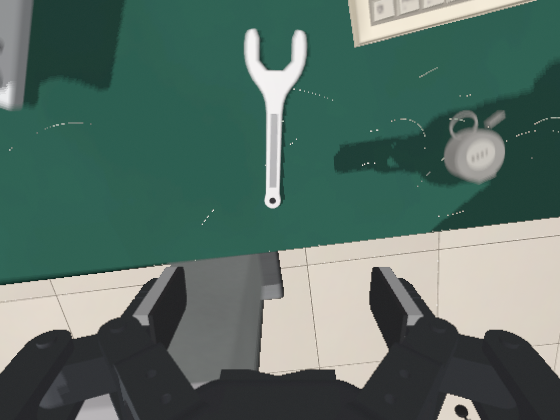

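servo_tool([
  [[0.11,-0.56,3,0.009,3],[0,0,4,0,3],[0,0,4,0,3],[0,0,3,0,3],[0,0,0,0,3]],
], newtons=110)

```text
t: 3.2
position: [0.4278, -0.2312, 0.1101]
tcp_rot: [-179.8, 0.3, -7.8]
force: [-0.5, 0.3, -0.7]
width: 0.0299
grip_force: 0.0
```

```bash
python3 - <<'E'
from h import *
plan([.4306,-.2316,.0755],-8.2); print(bot.tip_extent)
E
```

```text
t 3.2 pos [ 0.4278 -0.2312  0.1101] rot [-179.77    0.33   -7.78] j6 143.9 w 0.0299 F [-0.5  0.3 -0.7] M [ 0.055  0.031 -0.037]
turn 0.007 shift now [0.29 0.   3.46] shift after turn [ 0.29 -0.    3.46]
0.0726
```

servo_tool([
  [[0.2,0,2,0.007,3],[0,0,1.0,0,3],[0,0,0.3,0,3],[0,0,0,0,3]],
])

```text
t: 3.6
position: [0.4321, -0.2334, 0.082]
tcp_rot: [180.0, -0.0, -8.3]
force: [0.1, 0.4, 0.6]
width: 0.0301
grip_force: 0.0
```

servo_tool([
  [[0,-0.15,0.5,0,3],[0,0,0.2,0,3],[0,0,0,0,3]],
])

```text
t: 3.9
position: [0.4321, -0.2316, 0.0742]
tcp_rot: [180.0, 0.0, -8.4]
force: [-0.5, 0.5, -0.0]
width: 0.03
grip_force: 0.0
```

servo_tool([
  [[0,0,0,0,0.8],[0,0,0,0,0.8],[0,0,0,0,0.8],[0,0,0,0,0.8],[0,0,0,0,0.8],[0,0,-0.5,0,0.8],[0,0,-2,0,0.8],[0,0,-3,0,0.8],[0,0,0,0,0.8]],
], newtons=110)

```text
t: 4.8
position: [0.4336, -0.233, 0.133]
tcp_rot: [179.8, -0.3, -8.4]
force: [0.7, -0.1, -2.0]
width: 0.0097
grip_force: 97.2
```

```bash
python3 - <<'E'
from h import *
plan([.4306,-.2316,.0755],-8.2)
w=shot('wrist'); save(w,'w2.png'); s=shot('scene'); save(s,'s2.png')
E
python3 -c "
import cv2,numpy as np
a=cv2.imread('pics/w2.png'); b=cv2.imread('pics/s2.png')
cv2.imwrite('pics/m2.png',np.hstack([cv2.resize(a[:,100:460],(400,466)),cv2.resize(b[160:360,240:412],(400,466))]))"
```

```text
t 4.8 pos [ 0.4336 -0.233   0.133 ] rot [179.81  -0.25  -8.37] j6 144.9 w 0.0097 F [ 0.7 -0.1 -2. ] M [-0.048  0.145 -0.02 ]
turn -0.003 shift now [-0.31 -0.09  5.75] shift after turn [-0.31 -0.1   5.75]
```

View pics/m2.png

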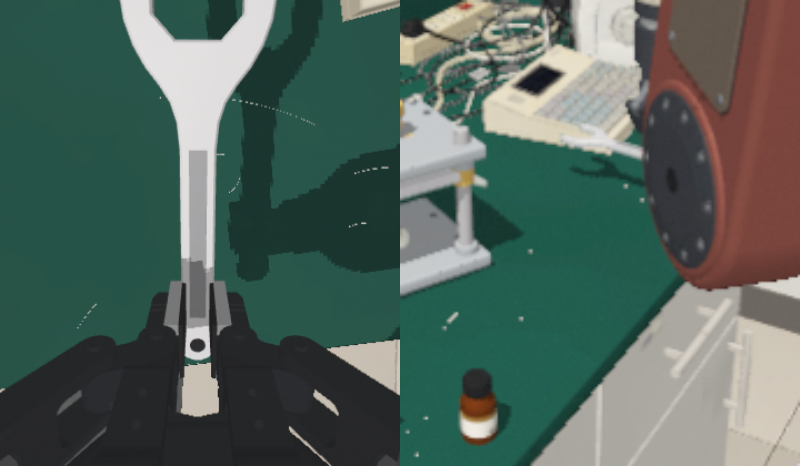

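servo_tool([
  [[0,0,-4,-0.14,0.8],[0,0,-4,-0.14,0.8],[0,0,-4,-0.14,0.8],[0,0,-4,-0.14,0.8],[0,0,-3,-0.14,0.8],[4.1,-0.7,0,0,0.8],[4.1,-0.7,0,0,0.8],[4.1,-0.7,0,0,0.8],[4.1,-0.7,0,0,0.8],[4.1,-0.7,0,0,0.8],[4.1,-0.7,0,0,0.8],[0,0,0,0,0.8]],
])

```text
t: 6.1
position: [0.6212, -0.0631, 0.3155]
tcp_rot: [-179.8, 0.1, 32.0]
force: [-0.9, -0.6, -3.0]
width: 0.01
grip_force: 97.2
```

```bash
python3 - <<'E'
from h import *
plan([.621,-.0645,.32],32)
w=shot('wrist'); save(w,'w3.png'); np.savez('w3.npz',**{k:np.array(w[k]) for k in ['R','t','intrinsics','k1']})
for X in [(.635,.0265,.2),(.635,.0265,.15),(.5575,0,.166),(.616,.015,.15),(.711,.053,.166)]: print(proj(w,X).round(1))
for l in ['jam_nut_mid','stop_nut_mark','washer_end','pillar_top','spanner_jaw']:
    print(l,[(np.round(x['extent']).astype(int).tolist(),round(x['score'],2)) for x in bot.spot_in('wrist',l)[:2]])
a=w['pixels'][:,:,::-1]
cv2.imwrite('pics/w3b.png',cv2.resize(a,(800,600),interpolation=cv2.INTER_CUBIC))
E
```

```text
t 6.1 pos [ 0.6212 -0.0631  0.3155] rot [-1.7977e+02  1.1000e-01  3.1950e+01] j6 130.2 w 0.01 F [-0.9 -0.6 -3. ] M [-0.095  0.132  0.038]
turn -0.001 shift now [-0.09  0.11 -0.45] shift after turn [-0.09  0.11 -0.45]
[159.  139.3]
[183.6 131.4]
[162.6 241.9]
[186. 162.]
[193.5  -1.2]
jam_nut_mid [([133, 98, 65, 69], 0.58), ([356, 118, 73, 84], 0.31)]
stop_nut_mark []
washer_end []
pillar_top [([27, 0, 300, 262], 0.98)]
spanner_jaw [([210, 1, 140, 324], 0.62), ([357, 120, 70, 83], 0.2)]
```

View pics/w3b.png

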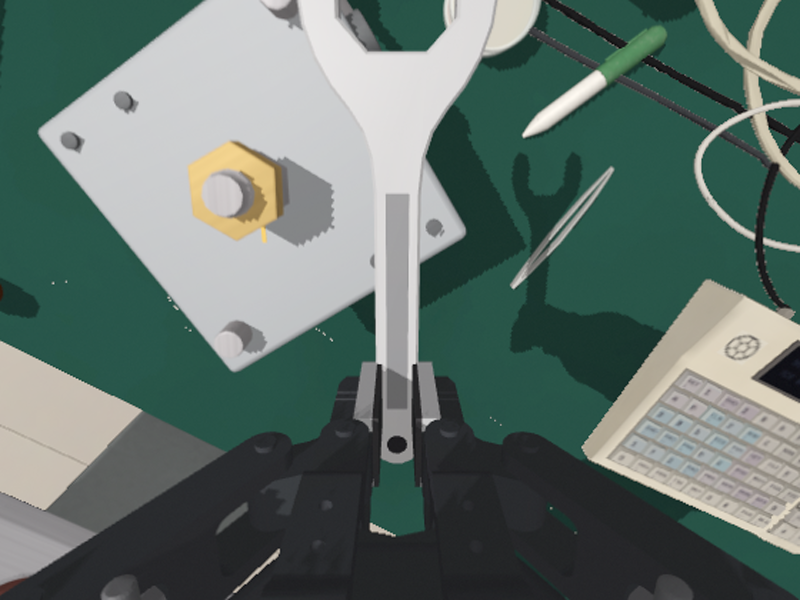

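```bash
python3 - <<'E'
from h import *
d=np.load('w3.npz'); w={k:d[k] for k in d}; w['k1']=float(w['k1'])
f=lambda x,y:((x+.5)*.7-.5,(y+.5)*.7-.5)
W=lambda x,y,z:at(w,*f(x,y),z)
print('rod',W(223,193,.2)); pb=W(231,338,.166); print('pilB',pb)
img=cv2.imread('pics/w3.png').astype(int); B,G,R=img[:,:,0],img[:,:,1],img[:,:,2]
m=((R-B)>60)&(R>150)&(G>110); m[:,:100]=0; m[:90]=0; m[190:]=0; m[:,215:]=0
n,lab,st,ce=cv2.connectedComponentsWithStats(m.astype(np.uint8)); print(st[1:],ce[1:])
# line pixels below hex
v,u=np.nonzero(m)
sel=(u>178)&(v>=158)
print([(a,b) for a,b in zip(u[sel],v[sel])][:40])
C=np.array([W(*p,.188)[:2] for p in [(233,141),(283,165),(284,212),(237,240),(194,217),(190,165)]])
c=C.mean(0); print('jam',c,[np.degrees(np.arctan2(*(q-c)[::-1])).round(1) for q in C],np.linalg.norm(C-c,axis=1).round(4))
for p in [(265,226),(264,242)]: print('line',W(*p,.15))
p,y,s=pose(); zt=p[2]-.0742+.008
th=np.radians(y); 
for q in [(395.5,52),(397.5,250),(397,445),(303,5),(491,5)]:
    X=W(*q,zt)-p; print('tool',(X[0]*np.cos(th)+X[1]*np.sin(th)).round(4),(X[0]*np.sin(th)-X[1]*np.cos(th)).round(4))
E
```

```text
rod [0.6363234 0.0290368 0.2      ]
pilB [0.56108477 0.00260668 0.166     ]
[[ 132   99   62   71 2117]] [[164.81766651 132.64383562]]
[(np.int64(179), np.int64(158)), (np.int64(180), np.int64(158)), (np.int64(181), np.int64(158)), (np.int64(182), np.int64(158)), (np.int64(183), np.int64(158)), (np.int64(184), np.int64(158)), (np.int64(185), np.int64(158)), (np.int64(179), np.int64(159)), (np.int64(180), np.int64(159)), (np.int64(181), np.int64(159)), (np.int64(182), np.int64(159)), (np.int64(183), np.int64(159)), (np.int64(184), np.int64(159)), (np.int64(185), np.int64(159)), (np.int64(183), np.int64(160)), (np.int64(184), np.int64(160)), (np.int64(185), np.int64(160)), (np.int64(183), np.int64(161)), (np.int64(184), np.int64(161)), (np.int64(185), np.int64(161)), (np.int64(183), np.int64(162)), (np.int64(184), np.int64(162)), (np.int64(185), np.int64(162)), (np.int64(183), np.int64(163)), (np.int64(184), np.int64(163)), (np.int64(185), np.int64(163)), (np.int64(183), np.int64(164)), (np.int64(184), np.int64(164)), (np.int64(185), np.int64(164)), (np.int64(183), np.int64(165)), (np.int64(184), np.int64(165)), (np.int64(185), np.int64(165)), (np.int64(183), np.int64(166)), (np.int64(184), np.int64(166)), (np.int64(185), np.int64(166)), (np.int64(186), np.int64(166)), (np.int64(183), np.int64(167)), (np.int64(184), np.int64(167)), (np.int64(185), np.int64(167)), (np.int64(186), np.int64(167))]
jam [0.63685582 0.02762462] [np.float64(30.2), np.float64(-30.6), np.float64(-82.7), np.float64(-154.1), np.float64(151.4), np.float64(92.2)] [0.02   0.023  0.0213 0.0213 0.0226 0.0212]
line [0.61838372 0.01671191 0.15      ]
line [0.610574   0.01334826 0.15      ]
tool 0.1074 -0.0037
tool 0.0547 -0.0029
tool -0.0137 -0.0026
tool 0.1179 -0.0272
tool 0.1181 0.0204
```

servo_tool([
  [[-3.25,-2.2,0,0,0.8],[-3.25,-2.2,0,0,0.8],[-3.25,-2.15,0,0,0.8],[0,0,0,0,0.8],[0,0,2.2,0,0.8],[0,0,2.2,0,0.8],[0,0,2,0,0.8],[0,0,0,0,0.8],[0,0,0,0,0.8]],
])

```text
t: 7.3
position: [0.5018, -0.0625, 0.2559]
tcp_rot: [180.0, -0.0, 31.7]
force: [-0.4, -0.5, -1.1]
width: 0.0101
grip_force: 97.2
```

```bash
python3 - <<'E'
from h import *
u=np.radians(32); 
J=np.array([.6355,.0265])-.033*np.array([np.cos(u),np.sin(u)])+.0015*np.array([np.sin(u),-np.cos(u)])
T=J-.124*np.array([np.cos(u),np.sin(u)])+.001*np.array([np.sin(u),-np.cos(u)])
print(T); plan([*T,.2262],32)
t=shot('top');s=shot('scene');w=shot('wrist')
f=lambda c,x0,x1,y0,y1:cv2.resize(c['pixels'][y0:y1,x0:x1,::-1],(390,390),interpolation=cv2.INTER_CUBIC)
cv2.imwrite('pics/m4.png',np.hstack([f(s,180,290,170,280),f(w,100,450,0,350)]))
E
```

```text
[ 0.50368125 -0.05881744]
t 7.3 pos [ 0.5018 -0.0625  0.2559] rot [ 1.7998e+02 -1.0000e-02  3.1690e+01] j6 126.4 w 0.0101 F [-0.4 -0.5 -1.1] M [-0.074  0.117  0.039]
turn -0.005 shift now [ 0.35 -0.21  2.97] shift after turn [ 0.36 -0.21  2.97]
```

View pics/m4.png

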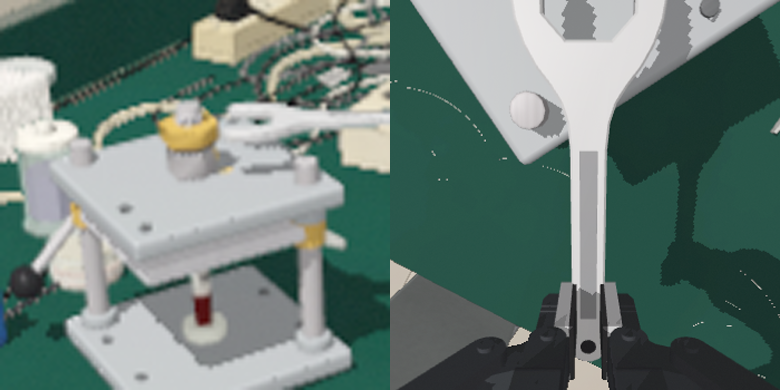

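```bash
python3 - <<'E'
from h import *
w=shot('wrist'); p,y,s=pose(); th=np.radians(y)
g=lambda x,y:(100+(x-390+.5)*350/390-.5,(y+.5)*350/390-.5)
def tool(q,z):
    X=at(w,*g(*q),z)-p; return np.array([X[0]*np.cos(th)+X[1]*np.sin(th),X[0]*np.sin(th)-X[1]*np.cos(th)]).round(4)
zs=p[2]-.0742+.008
print('pil',tool((529,110),.166),'throat',tool((587.5,41),zs),'handle',tool((589,150),zs),tool((589,250),zs),'corner',tool((527,164),.15))
r=at(w,*g(529,110),.166); print(r, 'handle widths',tool((570,200),zs),tool((606,200),zs),'head',tool((514,10),zs),tool((666,10),zs))
t=shot('top'); save(t,'t4.png')
E
```

```text
pil [ 0.0814 -0.0254] throat [ 0.1038 -0.0003] handle [0.067  0.0003] [0.0265 0.0004] corner [ 0.0563 -0.0301]
[0.55835271 0.00201041 0.166     ] handle widths [ 0.0476 -0.0072] [0.0476 0.007 ] head [ 0.1131 -0.025 ] [0.1131 0.0262]
```

servo_tool([
  [[0.56,-0.45,0,-0.005,0.8],[0,0,0,0,0.8],[0,0,0,0,0.8],[0,0,1,0,0.8],[0,0,1,0,0.8],[0,0,0.5,0,0.8],[0,0,0,0,0.8],[0,0,0,0,0.8]],
])

```text
t: 8.35
position: [0.5042, -0.0553, 0.23]
tcp_rot: [-180.0, 0.0, 32.0]
force: [0.1, -0.4, -2.5]
width: 0.0101
grip_force: 97.2
```

```bash
python3 - <<'E'
from h import *
u=np.radians(32); 
J=np.array([.6355,.0265])-.033*np.array([np.cos(u),np.sin(u)])
T=J-.122*np.array([np.cos(u),np.sin(u)])
print(T); plan([*T,.2257],32)
E
```

```text
[ 0.50405255 -0.05563749]
t 8.35 pos [ 0.5042 -0.0553  0.23  ] rot [-1.7999e+02  2.0000e-02  3.2020e+01] j6 126.9 w 0.0101 F [ 0.1 -0.4 -2.5] M [-0.082  0.129  0.001]
turn 0.0 shift now [-0.03  0.02  0.43] shift after turn [-0.03  0.02  0.43]
```

servo_tool([
  [[0,0,0.3,0,0.8],[0,0,0,0,0.8],[0.6,0,0,0,0.8],[0.6,0,0,0,0.8],[0,0,0,0,0.8]],
])

```text
t: 8.85
position: [0.5152, -0.0486, 0.2273]
tcp_rot: [180.0, -0.0, 32.1]
force: [-0.2, 0.2, -2.7]
width: 0.0101
grip_force: 97.2
```

servo_tool([
  [[0.5,0,0,0,0.8],[0.5,0,0,0,0.8],[0,0,0,0,0.8]],
])

```text
t: 9.15
position: [0.5234, -0.0432, 0.2271]
tcp_rot: [-180.0, -0.0, 32.1]
force: [0.3, 0.4, -2.4]
width: 0.0099
grip_force: 97.3
```

servo_tool([
  [[0.4,0,0,0,0.8],[0.3,0,0,0,0.8],[0,0,0,0,0.8]],
])

```text
t: 9.45
position: [0.5292, -0.0397, 0.2272]
tcp_rot: [-180.0, -0.0, 32.0]
force: [0.1, 2.1, -2.8]
width: 0.0101
grip_force: 97.3
```

servo_tool([
  [[0.2,0,0,0,0.8],[0.15,0,0,0,0.8],[0,0,0,0,0.8],[0,0,0,0,0.8]],
])

```text
t: 9.85
position: [0.532, -0.038, 0.2273]
tcp_rot: [180.0, -0.0, 32.0]
force: [-0.2, 0.7, -1.9]
width: 0.0102
grip_force: 97.3
```

```bash
python3 - <<'E'
from h import *
u=np.radians(32); T=np.array([.6355,.0265])-.122*np.array([np.cos(u),np.sin(u)])
plan([*T,.2257],32)
w=shot('wrist');s=shot('scene');save(w,'w5.png');save(s,'s5.png')
f=lambda c,x0,x1,y0,y1:cv2.resize(c['pixels'][y0:y1,x0:x1,::-1],(390,390),interpolation=cv2.INTER_CUBIC)
cv2.imwrite('pics/m5.png',np.hstack([f(s,200,270,180,250),f(w,140,440,0,300)]))
E
```

```text
t 9.85 pos [ 0.532  -0.038   0.2273] rot [ 1.800e+02 -1.000e-02  3.203e+01] j6 129.8 w 0.0102 F [-0.2  0.7 -1.9] M [0.28  0.263 0.176]
turn 0.0 shift now [0.   0.02 0.16] shift after turn [0.   0.02 0.16]
```

View pics/m5.png

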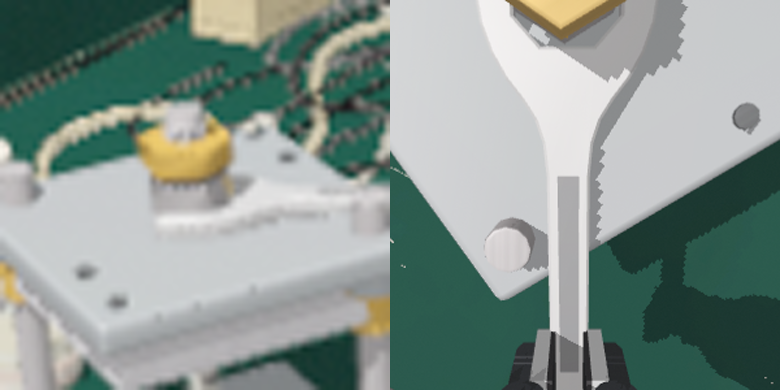

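servo_tool([
  [[0.15,0,0,0,0.8],[0,0,0,0,0.8],[0,0,0,0,0.8]],
])

```text
t: 10.25
position: [0.5332, -0.0373, 0.2272]
tcp_rot: [180.0, 0.0, 32.0]
force: [-1.3, 1.1, -2.8]
width: 0.01
grip_force: 97.3
```

servo_tool([
  [[0.15,0,0,0,0.8],[0,0,0,0,0.8],[0,0,0,0,0.8]],
])

```text
t: 10.55
position: [0.5341, -0.0367, 0.2271]
tcp_rot: [-180.0, 0.1, 32.0]
force: [-4.7, -1.9, -1.6]
width: 0.0099
grip_force: 97.3
```

servo_tool([
  [[-0.1,0,0.15,0,0.8],[0,0,0.1,0,0.8],[0,0,0,0,0.8]],
])

```text
t: 10.85
position: [0.5338, -0.037, 0.2249]
tcp_rot: [180.0, -0.0, 32.0]
force: [-1.6, -0.2, 0.1]
width: 0.0101
grip_force: 97.5
```

servo_tool([
  [[0,0,0,0,3.5],[0,0,0,0,3.5],[0,0,0,0,3.5],[0,0,-2,0,3.5],[0,0,-4,0,5],[0,0,-4,0,5.5],[2.5,0,-2,0,5.5],[2.5,0,0,0,5.5],[0,0,0,0,5.5],[0,0,0,0,5.5],[0,0,0,0,5.5]],
])

```text
t: 11.95
position: [0.5755, -0.0107, 0.3444]
tcp_rot: [-180.0, 0.0, 32.0]
force: [-0.3, 0.3, 0.1]
width: 0.0548
grip_force: 0.0
```

```bash
python3 - <<'E'
from h import *
plan([.6365,.027,.245],32)
w=shot('wrist');save(w,'w6.png'); np.savez('w6.npz',**{k:np.array(w[k]) for k in ['R','t','intrinsics','k1']})
a=w['pixels'][:,:,::-1]; p=proj(w,(.6365,.027,.188)); print(p, proj(w,(.6365,.027,.2)))
x0,y0=int(p[0])-75,max(0,int(p[1])-55); print(x0,y0)
cv2.imwrite('pics/w6c.png',cv2.resize(a[y0:y0+110,x0:x0+150],None,fx=5,fy=5,interpolation=cv2.INTER_CUBIC))
E
```

```text
t 11.95 pos [ 0.5755 -0.0107  0.3444] rot [-1.7998e+02  3.0000e-02  3.2010e+01] j6 133.9 w 0.0548 F [-0.3  0.3  0.1] M [-0.001 -0.01   0.03 ]
turn 0.0 shift now [7.17 0.03 9.94] shift after turn [7.17 0.03 9.94]
[278.63086625 114.09681112] [278.67913987 114.82142774]
203 59
```

View pics/w6c.png

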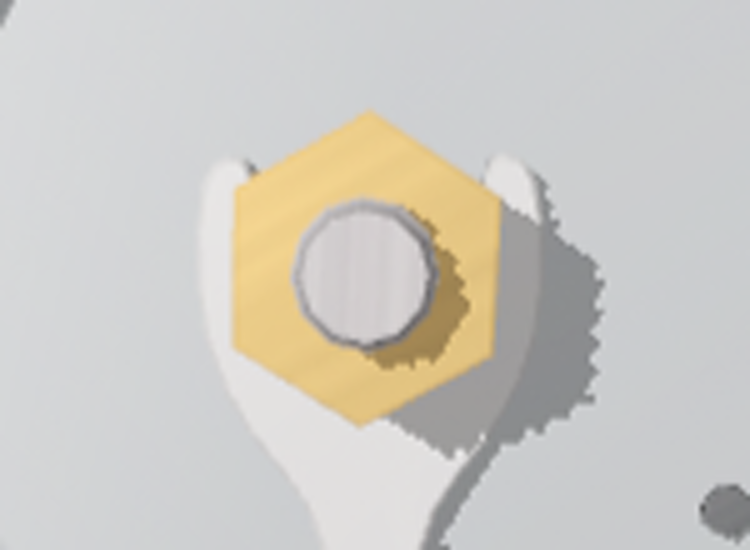

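```bash
python3 - <<'E'
from h import *
d=np.load('w6.npz'); w={k:d[k] for k in d}; w['k1']=float(w['k1'])
f=lambda x,y:(203+(x+.5)/5-.5,59+(y+.5)/5-.5)
C=np.array([at(w,*f(*p),.188)[:2] for p in [(370,110),(502,199),(494,354),(361,427),(232,350),(235,187)]])
c=C.mean(0); a=np.degrees(np.arctan2(*(C-c).T[::-1])); 
print('c',c,np.linalg.norm(C-c,axis=1).round(4)); a6=(a%60); print(a.round(1),a6.round(1))
print('rod',at(w,*f(365,273),.2))
E
```

```text
c [0.63588325 0.02894581] [0.0208 0.0207 0.0207 0.0207 0.0211 0.0207]
[  30.4  -30.3  -89.  -149.9  150.8   89.6] [30.4 29.7 31.  30.1 30.8 29.6]
rod [0.63629738 0.02921938 0.2       ]
```

servo_tool([
  [[3.6,0,0,0,5.5],[3.6,-0.06,0,0,5.5],[0,0,0,-0.15,5.5],[0,0,0,-0.15,5.5],[0,0,0,-0.15,5.5],[0,0,0,-0.15,5.5],[0,0,0,-0.15,5.5],[0,0,0,-0.15,5.5],[0,0,0,-0.15,5.5],[0,0,0,-0.15,5.5],[0,0,0,-0.15,5.5],[0,0,0,-0.15,5.5]],
])

```text
t: 13.2
position: [0.6362, 0.0277, 0.3448]
tcp_rot: [-180.0, 0.0, 118.3]
force: [0.1, 0.4, -0.6]
width: 0.0549
grip_force: 0.0
```

servo_tool([
  [[0,0,3,-0.15,5.5],[0,0,2,-0.15,5.5],[0,0,0,-0.15,5.5],[0,0,0,-0.15,5.5],[0,0,0,-0.15,5.5],[0,0,0,-0.15,5.5],[0,0,0,-0.15,5.5],[0,0,0,-0.15,5.5],[0,0,0,-0.15,5.5],[0,0,0,-0.15,5.5],[0,0,0,-0.11,5.5],[0,0,0,0,5.5]],
])

```text
t: 14.4
position: [0.6363, 0.0277, 0.2947]
tcp_rot: [-180.0, -0.0, -149.7]
force: [-0.6, -0.0, 0.1]
width: 0.0548
grip_force: 0.0
```

```bash
python3 - <<'E'
from h import *
plan([.6363,.028,.244],210.3)
E
```

```text
t 14.4 pos [0.6363 0.0277 0.2947] rot [-1.8000e+02 -1.0000e-02 -1.4974e+02] j6 -39.5 w 0.0548 F [-0.6 -0.   0.1] M [-0.012  0.006 -0.042]
turn -0.001 shift now [-0.02  0.02  5.07] shift after turn [-0.02  0.02  5.07]
```

servo_tool([
  [[0,0,2,0,5.5],[0,0,2,0,5.5],[0,0,0.9,0,5.5],[0,0,0,0,5.5],[0,0,0,0,3.2],[0,0,0,0,3.2],[0,0,0,0,3.2],[0,0,0,0,3.2],[0,0,0,0,3.2]],
], newtons=40)

```text
t: 15.3
position: [0.6366, 0.0287, 0.2473]
tcp_rot: [180.0, 0.1, -149.8]
force: [-5.0, 3.4, 3.9]
width: 0.035
grip_force: 41.1
```

```bash
python3 - <<'E'
from h import *
plan([.6363,.028,.2455],210.3)
E
```

```text
t 15.3 pos [0.6366 0.0287 0.2473] rot [ 1.7999e+02  5.0000e-02 -1.4980e+02] j6 -39.4 w 0.035 F [-5.   3.4  3.9] M [ 0.706  0.948 -0.057]
turn -0.002 shift now [ 0.06 -0.04  0.18] shift after turn [ 0.06 -0.04  0.18]
```

servo_tool([
  [[0,0.1,0.1,0,3.2],[0,0,0,0.1,3.2],[0,0,0,0.1,3.2],[0,0,0,0.1,3.2],[0,0,0,0.1,3.2],[0,0,0,0.1,3.2],[0,0,0,0.1,3.2],[0,0,0,0,3.2]],
])

```text
t: 16.1
position: [0.6365, 0.0285, 0.2472]
tcp_rot: [-179.9, 0.1, 175.6]
force: [-3.7, -1.2, 7.3]
width: 0.0349
grip_force: 41.6
```

```bash
cat > tq.py <<'E'
from h import *
s=bot.read_state(); p=np.array(s['position']); r=np.array([.6363,.028])-p[:2]; F=np.array(s['force']); M=s['torque']
print('t',round(s['t'],2),'pos',p.round(4),'yaw',round(s['tcp_rot'][2],1),'j6',round(s['joints'][5],1),'e6',round(s['effort'][5],3),'F',F.round(1),'M',np.round(M,3),'grip',s['grip_force'],'w',s['width'])
E
python3 tq.py
```

```text
t 16.1 pos [0.6365 0.0285 0.2472] yaw 175.6 j6 -4.7 e6 1.255 F [-3.7 -1.2  7.3] M [-0.454  0.991 -0.067] grip 41.594459809712134 w 0.03490314332639551
```

servo_tool([
  [[0,0,-0.15,0.1,3.2],[0,0,0,0.1,3.2],[0,0,0,0,3.2]],
])

```text
t: 16.4
position: [0.6365, 0.0284, 0.2473]
tcp_rot: [-179.9, 0.1, 164.2]
force: [-1.2, -3.3, 2.2]
width: 0.0351
grip_force: 41.4
```

```bash
python3 tq.py
```

```text
t 16.4 pos [0.6365 0.0284 0.2473] yaw 164.2 j6 6.6 e6 1.424 F [-1.2 -3.3  2.2] M [-0.807  0.395  0.055] grip 41.42068974499125 w 0.03505310727148247
```

servo_tool([
  [[0,0,0,0.1,3.2],[0,0,0,0.1,3.2],[0,0,0,0,3.2]],
])

```text
t: 16.7
position: [0.6364, 0.0284, 0.2473]
tcp_rot: [-179.9, 0.1, 152.9]
force: [-2.3, -5.2, 4.0]
width: 0.0351
grip_force: 41.7
```

```bash
python3 tq.py
```

```text
t 16.7 pos [0.6364 0.0284 0.2473] yaw 152.9 j6 17.9 e6 1.422 F [-2.3 -5.2  4. ] M [-1.223  0.571 -0.039] grip 41.66406446165638 w 0.0351241026205972
```

servo_tool([
  [[0,0,0,0.1,3.2],[0,0,0,0.1,3.2]],
])

```text
t: 16.9
position: [0.6364, 0.0283, 0.2473]
tcp_rot: [-179.9, 0.1, 141.5]
force: [-3.6, -5.5, 3.0]
width: 0.0348
grip_force: 41.7
```

```bash
python3 tq.py
```

```text
t 16.9 pos [0.6364 0.0283 0.2473] yaw 141.5 j6 29.3 e6 -1.739 F [-3.6 -5.5  3. ] M [-1.278  0.77  -0.004] grip 41.70631574437721 w 0.034797034915578604
```

servo_tool([
  [[0,0,0,0.1,3.2],[0,0,0,0.1,3.2]],
])

```text
t: 17.1
position: [0.6362, 0.0282, 0.2472]
tcp_rot: [-180.0, 0.1, 130.0]
force: [-4.2, -5.2, 4.5]
width: 0.0345
grip_force: 41.7
```

```bash
python3 tq.py
```

```text
t 17.1 pos [0.6362 0.0282 0.2472] yaw 130.0 j6 40.8 e6 -1.625 F [-4.2 -5.2  4.5] M [-1.378  0.95   0.042] grip 41.7391248838976 w 0.03453740178701659
```

servo_tool([
  [[0,-0.1,0,0.1,3.2],[0,0,0,0.1,3.2]],
])

```text
t: 17.3
position: [0.6359, 0.028, 0.2473]
tcp_rot: [179.9, 0.1, 118.6]
force: [-0.5, -4.3, 3.6]
width: 0.0346
grip_force: 41.6
```

```bash
python3 tq.py
```

```text
t 17.3 pos [0.6359 0.028  0.2473] yaw 118.6 j6 52.2 e6 -1.642 F [-0.5 -4.3  3.6] M [-0.8    0.281  0.038] grip 41.57603531784844 w 0.03459940950310566
```

servo_tool([
  [[0,0,0,0.1,3.2],[0,0,0,0.1,3.2]],
])

```text
t: 17.5
position: [0.6358, 0.028, 0.2473]
tcp_rot: [179.9, 0.1, 107.1]
force: [-1.2, -2.6, 3.2]
width: 0.035
grip_force: 41.6
```

```bash
python3 tq.py
```

```text
t 17.5 pos [0.6358 0.028  0.2473] yaw 107.1 j6 63.7 e6 -1.629 F [-1.2 -2.6  3.2] M [-0.885  0.476  0.04 ] grip 41.61852774792351 w 0.03496181604819906
```

servo_tool([
  [[0,0,0,0.1,3.2],[0,0,0,0.1,3.2]],
])

```text
t: 17.7
position: [0.6357, 0.0279, 0.2473]
tcp_rot: [179.9, 0.1, 95.7]
force: [-3.0, -2.9, 4.4]
width: 0.0351
grip_force: 41.7
```

```bash
python3 tq.py
```

```text
t 17.7 pos [0.6357 0.0279 0.2473] yaw 95.7 j6 75.1 e6 -1.629 F [-3.  -2.9  4.4] M [-0.858  0.634  0.042] grip 41.6687244863715 w 0.035095560034562934
```

servo_tool([
  [[0,0,0,0.1,3.2],[0,0,0,0.1,3.2]],
])

```text
t: 17.9
position: [0.6356, 0.028, 0.2472]
tcp_rot: [179.9, 0.1, 84.2]
force: [-2.8, -3.7, 3.9]
width: 0.035
grip_force: 41.8
```

```bash
python3 tq.py
```

```text
t 17.9 pos [0.6356 0.028  0.2472] yaw 84.2 j6 86.6 e6 -1.476 F [-2.8 -3.7  3.9] M [-0.831  0.778  0.208] grip 41.759197352221236 w 0.03495647571370233
```

servo_tool([
  [[0,0,0,0.1,3.2]],
])

```text
t: 18.0
position: [0.6355, 0.028, 0.2472]
tcp_rot: [179.9, 0.1, 78.5]
force: [-3.9, -4.2, 5.1]
width: 0.0347
grip_force: 41.8
```

```bash
python3 tq.py
```

```text
t 18.0 pos [0.6355 0.028  0.2472] yaw 78.5 j6 92.3 e6 -1.433 F [-3.9 -4.2  5.1] M [-0.877  0.831  0.228] grip 41.78962107893312 w 0.034676749042540186
```

servo_tool([
  [[0,0,0,0.05,3.2]],
])

```text
t: 18.1
position: [0.6355, 0.028, 0.2473]
tcp_rot: [179.9, 0.1, 75.6]
force: [-3.0, -4.0, 4.5]
width: 0.0348
grip_force: 41.8
```

```bash
python3 tq.py
```

```text
t 18.1 pos [0.6355 0.028  0.2473] yaw 75.6 j6 95.1 e6 0.06 F [-3.  -4.   4.5] M [-0.801  0.863  0.211] grip 41.771594337624265 w 0.03478435713528013
```

servo_tool([
  [[0,0,0,0.1,3.2]],
])

```text
t: 18.2
position: [0.6355, 0.028, 0.2472]
tcp_rot: [179.9, 0.0, 70.0]
force: [-3.4, -3.9, 4.5]
width: 0.035
grip_force: 41.8
```

```bash
python3 tq.py
```

```text
t 18.2 pos [0.6355 0.028  0.2472] yaw 70.0 j6 100.8 e6 -1.883 F [-3.4 -3.9  4.5] M [-0.82   0.958  0.317] grip 41.82078975449258 w 0.034990351531155914
```

servo_tool([
  [[0,0,0,0.1,3.2]],
])

```text
t: 18.3
position: [0.6354, 0.028, 0.2472]
tcp_rot: [179.9, 0.0, 64.2]
force: [-3.6, -4.1, 4.9]
width: 0.0347
grip_force: 41.8
```

```bash
python3 tq.py
```

```text
t 18.3 pos [0.6354 0.028  0.2472] yaw 64.2 j6 106.6 e6 -1.313 F [-3.6 -4.1  4.9] M [-0.753  1.     0.371] grip 41.831300840494805 w 0.034725690919503074
```

servo_tool([
  [[0,0,0,0.1,3.2]],
])

```text
t: 18.4
position: [0.6354, 0.0281, 0.2473]
tcp_rot: [179.9, 0.0, 58.5]
force: [-3.5, -4.2, 4.3]
width: 0.035
grip_force: 41.9
```

```bash
python3 tq.py
```

```text
t 18.4 pos [0.6354 0.0281 0.2473] yaw 58.5 j6 112.3 e6 -1.199 F [-3.5 -4.2  4.3] M [-0.758  1.083  0.419] grip 41.88345529613798 w 0.035011040129710694
```

servo_tool([
  [[0,0,0,0.03,3.2],[0,0,0,0,3.2]],
])

```text
t: 18.6
position: [0.6353, 0.0281, 0.2473]
tcp_rot: [180.0, 0.0, 56.9]
force: [-4.2, -4.4, 5.3]
width: 0.0348
grip_force: 41.9
```

```bash
python3 tq.py
```

```text
t 18.6 pos [0.6353 0.0281 0.2473] yaw 56.9 j6 113.9 e6 0.746 F [-4.2 -4.4  5.3] M [-0.673  1.028  0.267] grip 41.86023786358419 w 0.03478275863560803
```

servo_tool([
  [[0,0,0,0.05,3.2]],
])

```text
t: 18.7
position: [0.6353, 0.0281, 0.2473]
tcp_rot: [180.0, 0.0, 54.1]
force: [-5.1, -3.3, 5.3]
width: 0.0348
grip_force: 41.9
```

```bash
python3 tq.py
```

```text
t 18.7 pos [0.6353 0.0281 0.2473] yaw 54.1 j6 116.7 e6 -0.953 F [-5.1 -3.3  5.3] M [-0.642  1.076  0.449] grip 41.889252778892114 w 0.034800494847220365
```

servo_tool([
  [[0,0,0,0,3.2],[0,0,0,0,3.2],[0,0,0,0,3.2],[0,0,0,0,5.5],[0,0,0,0,5.5],[0,0,0,0,5.5],[0,0,-2,0,5.5],[0,0,-3,0,5.5],[0,0,-4,0,5.5],[0,0,0,0,5.5]],
])

```text
t: 19.7
position: [0.6368, 0.0284, 0.3424]
tcp_rot: [179.6, -0.2, 53.9]
force: [0.6, -0.3, 0.7]
width: 0.055
grip_force: 0.0
```

```bash
python3 tq.py
```

```text
t 19.7 pos [0.6368 0.0284 0.3424] yaw 53.9 j6 116.9 e6 0.013 F [ 0.6 -0.3  0.7] M [ 0.029 -0.027  0.022] grip 0.0 w 0.055020893547265026
```

servo_tool([
  [[0,0,0,0.15,5.5],[0,0,0,0.15,5.5],[0,0,0,0.15,5.5],[-3.5,0,0,0,5.5],[-3.5,0,0,0,5.5],[0,0,0,0,5.5],[0,0,0,0,5.5],[0,0,0,0,5.5]],
])

```text
t: 20.5
position: [0.5743, -0.0043, 0.3364]
tcp_rot: [180.0, -0.0, 28.0]
force: [-0.4, -0.4, -1.0]
width: 0.0552
grip_force: 0.0
```

```bash
python3 - <<'E'
from h import *
plan([.5755,-.0107,.344],28)
w=shot('wrist');save(w,'w7.png'); np.savez('w7.npz',**{k:np.array(w[k]) for k in ['R','t','intrinsics','k1']})
img=w['pixels'][:,:,::-1].copy()
for l in ['spanner_jaw','spanner_grip']:
    r=bot.outline_of('wrist',l)
    for x in r[:2]: print(l,np.round(x['extent']),round(x['score'],2))
    if r:
        m=r[0]['pixels']; v,u=np.nonzero(m)
        P=np.array([at(w,a,b,.158)[:2] for a,b in zip(u,v)])
        c=P.mean(0); U,S,V=np.linalg.svd(P-c,full_matrices=False); ax=V[0]*np.sign(V[0][0]); q=(P-c)@ax
        n=np.array([-ax[1],ax[0]])
        H=P[(q<q.min()+.09)]; ch=H.mean(0); _,_,V2=np.linalg.svd(H-ch,full_matrices=False); a2=V2[0]*np.sign(V2[0][0])
        print('ax',np.degrees(np.arctan2(ax[1],ax[0])),'handle ax',np.degrees(np.arctan2(a2[1],a2[0])),'hc',ch,'back',c+ax*q.min(),'front',c+ax*q.max(),'len',np.ptp(q))
        cs,_=cv2.findContours(m.astype(np.uint8),cv2.RETR_EXTERNAL,cv2.CHAIN_APPROX_NONE)
        if l=='spanner_jaw': cv2.drawContours(img,cs,-1,(0,0,255),1)
cv2.imwrite('pics/w7b.png',cv2.resize(img,(800,600),interpolation=cv2.INTER_CUBIC))
E
```

```text
t 20.5 pos [ 0.5743 -0.0043  0.3364] rot [ 1.7997e+02 -5.0000e-02  2.8050e+01] j6 138.5 w 0.0552 F [-0.4 -0.4 -1. ] M [ 0.003 -0.012  0.04 ]
turn 0.001 shift now [-0.19  0.63 -0.76] shift after turn [-0.19  0.63 -0.76]
spanner_jaw [242.  95.  72. 193.] 0.57
ax 29.190366804414047 handle ax 29.218493552889207 hc [ 0.5469431  -0.02064961] back [ 0.50566982 -0.0437112 ] front [0.64959575 0.03669454] len 0.16486284534176013
spanner_grip [243.  95.  70. 195.] 0.97
ax 29.22584590547653 handle ax 29.239840001846876 hc [ 0.5463086  -0.02094946] back [ 0.50562047 -0.0436963 ] front [0.65012964 0.03715272] len 0.16558823642127318
```

View pics/w7b.png

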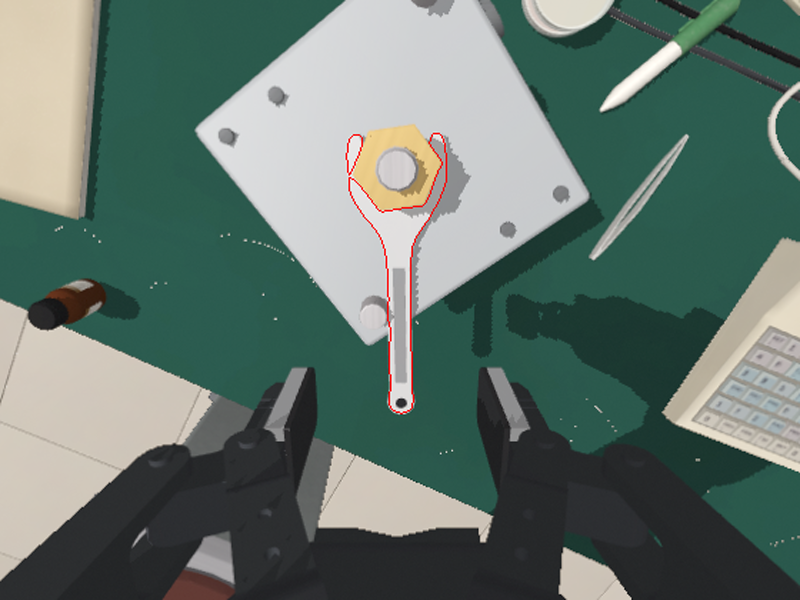

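servo_tool([
  [[0,0,0,-0.02,4],[-2.7,0.05,0,0,3],[-2.6,0.05,0,0,3],[0,0,4,0,3],[0,0,4,0,3],[0,0,2,0,3],[0,0,0,0,3],[0,0,0,0,3]],
])

```text
t: 21.45
position: [0.5281, -0.0311, 0.237]
tcp_rot: [180.0, -0.0, 29.2]
force: [-0.0, 0.2, 0.5]
width: 0.0298
grip_force: 0.0
```

```bash
python3 - <<'E'
from h import *
plan([.5287,-.031,.2245],29.2)
E
```

```text
t 21.45 pos [ 0.5281 -0.0311  0.237 ] rot [ 1.7999e+02 -1.0000e-02  2.9200e+01] j6 133.2 w 0.0298 F [-0.   0.2  0.5] M [-0.029  0.006  0.039]
turn -0.0 shift now [0.06 0.02 1.25] shift after turn [0.06 0.02 1.25]
```

servo_tool([
  [[0.05,0,0.9,0,3],[0,0,0.3,0,3],[0,0,0,0,3],[0,0,0,0,0.8],[0,0,0,0,0.8],[0,0,0,0,0.8],[0,0,0,0,0.8],[0,0,0,0,0.8]],
], newtons=110)

```text
t: 22.25
position: [0.5285, -0.0311, 0.225]
tcp_rot: [179.9, -0.0, 29.2]
force: [-2.0, -1.0, 6.2]
width: 0.01
grip_force: 97.1
```

```bash
python3 tq.py
```

```text
t 22.25 pos [ 0.5285 -0.0311  0.225 ] yaw 29.2 j6 133.3 e6 0.005 F [-2.  -1.   6.2] M [-0.167  0.366  0.   ] grip 97.06883974969969 w 0.009997757846143075
```

Gripped. Lift a hair, pull back straight.

servo_tool([
  [[0,0,-0.15,0,0.8],[-0.4,0,0,0,0.8],[-0.6,0,0,0,0.8],[-0.6,0,0,0,0.8],[0,0,0,0,0.8]],
])

```text
t: 22.75
position: [0.5141, -0.039, 0.2257]
tcp_rot: [180.0, -0.0, 29.1]
force: [0.9, -1.6, 0.1]
width: 0.0101
grip_force: 96.5
```

```bash
python3 tq.py
```

```text
t 22.75 pos [ 0.5141 -0.039   0.2257] yaw 29.1 j6 132.0 e6 -0.171 F [ 0.9 -1.6  0.1] M [-0.436 -0.145 -0.049] grip 96.52167985390406 w 0.010078233564177698
```

servo_tool([
  [[-0.7,0.05,0,0,0.8],[-0.7,0.15,0,0,0.8],[-0.6,0.15,0,0,0.8],[0,0,0,0,0.8]],
])

```text
t: 23.15
position: [0.4978, -0.052, 0.2256]
tcp_rot: [-180.0, 0.0, 29.1]
force: [-0.2, -0.8, -1.8]
width: 0.0101
grip_force: 96.5
```

```bash
python3 tq.py
```

```text
t 23.15 pos [ 0.4978 -0.052   0.2256] yaw 29.1 j6 129.9 e6 -0.15 F [-0.2 -0.8 -1.8] M [-0.062  0.222 -0.02 ] grip 96.45732304672038 w 0.010050906870821961
```

servo_tool([
  [[0,0,-4,0,0.8],[0,0,-4,0,0.8],[-2.9,2.5,0,0,0.8],[-2.9,2.5,0,0,0.8],[-2.9,2.5,0,0,0.8],[-2.9,2.5,0,0,0.8],[-2.9,2.5,0,0.13,0.8],[0,0,4,0.13,0.8],[0,0,4,0.13,0.8],[0,0,4,0.13,0.8],[0,0,4,0.13,0.8],[0,0,0,0,0.8]],
])

```text
t: 24.35
position: [0.43, -0.2289, 0.1401]
tcp_rot: [-179.7, 0.5, -8.2]
force: [-1.5, 1.5, -2.5]
width: 0.0103
grip_force: 96.4
```

servo_tool([
  [[0,0,3,0,0.8],[0,0,2.5,0,0.8],[0,0,0,0,0.8],[0,0,0,0,0.8]],
])

```text
t: 24.75
position: [0.4333, -0.2318, 0.0926]
tcp_rot: [180.0, -0.0, -8.0]
force: [0.5, -0.9, -1.5]
width: 0.0096
grip_force: 96.4
```

servo_tool([
  [[0,0,1.2,0,0.8],[0,0,0.4,0,0.8],[0,0,0.15,0,0.8],[0,0,0,0,0.8],[0,0,0,0,0.8]],
])

```text
t: 25.25
position: [0.4333, -0.2318, 0.075]
tcp_rot: [179.9, -0.1, -8.1]
force: [-3.7, 3.3, 9.6]
width: 0.0097
grip_force: 98.1
```

Contact with the bench; release and retreat.

servo_tool([
  [[0,0,-0.05,0,3],[0,0,0,0,3],[0,0,0,0,3],[0,0,-1,0,3.5],[0,0,-4,0,4],[0,0,-4,0,5],[0,0,-4,0,6],[0,0,-4,0,8],[0,0,0,0,8],[0,0,0,0,8],[0,0,0,0,8]],
])

```text
t: 26.35
position: [0.4325, -0.2311, 0.2429]
tcp_rot: [-180.0, 0.1, -8.1]
force: [0.1, -0.1, 0.1]
width: 0.0798
grip_force: 0.0
```

```bash
python3 tq.py; python3 - <<'E'
from h import *
w=shot('wrist');save(w,'w8.png')
r=bot.outline_of('wrist','spanner_grip')
if r:
    v,u=np.nonzero(r[0]['pixels']); P=np.array([at(w,a,b,.008)[:2] for a,b in zip(u,v)])
    c=P.mean(0); _,_,V=np.linalg.svd(P-c,full_matrices=False); ax=V[0]*np.sign(V[0][0]); q=(P-c)@ax
    print(r[0]['score'],'ax',np.degrees(np.arctan2(ax[1],ax[0])),'back',c+ax*q.min(),'front',c+ax*q.max(),'len',np.ptp(q))
a=cv2.imread('pics/top0.png').astype(int); t=shot('top'); save(t,'t8.png'); b=cv2.imread('pics/t8.png').astype(int)
d=np.abs(a-b).max(2)
for n,(x,y,ww,h) in dict(tweezers=(280,145,25,50),tally=(370,243,26,30),bottle=(144,268,30,18),mark=(218,190,10,8)).items(): print(n,(d[y:y+h,x:x+ww]>40).sum())
E
```

```text
t 26.35 pos [ 0.4325 -0.2311  0.2429] yaw -8.1 j6 144.6 e6 -0.001 F [ 0.1 -0.1  0.1] M [0.092 0.015 0.011] grip 0.0 w 0.0798482360754799
0.59 ax -7.81265480585801 back [ 0.40806898 -0.22819233] front [ 0.57101413 -0.2505497 ] len 0.16447180805502715
tweezers 0
tally 630
bottle 0
mark 3
```

```bash
python3 -c "
from rig import bot
print(bot.sign_off())"
```

```text
the job is handed in; nothing more can be done
None
```

I tightened the jam nut to about 0.45 N·m with the spanner holding the stop nut, then laid the spanner flat on the bench well clear of the press. The job is handed in, but sign-off returned no verdict. I did not see or measure the washer's final wind or the stop nut's final angle directly. I also did not touch the tweezers, tally counter or bottle, though a final top-camera check on the tally counter was inconclusive, probably because the arm was in view.

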